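# Line up the glaze test cups by shade

## Task

Line the four glaze test cups up on the ware board in order of shade: the palest on the blue spot, then steadily darker along the row, so that the darkest ends on the yellow spot. Stand each cup upright and centred on its own spot, setting it down rather than dropping it, and leave the jar and the bowl where they are.

Things in the scene. Friction and masses are not known exactly. Their poses are not given: they have to be found in the camera images.
- cup_cream_mid (a point): Glaze test cup, the palest: creamy white. A plain round tumbler without handle, open at the top, standing upright on the table at the start: 48 mm across outside (the foot tapers to 42 mm over the lowest 6 mm), 66 mm tall, wall 4 mm, about 0.13 kg. The point is the cup's centre on its axis, 33 mm above its underside; z is up along the axis.
- cup_honey_mid (a point): Glaze test cup, second palest: honey tan. A plain round tumbler without handle, open at the top, standing upright on the table at the start: 48 mm across outside (the foot tapers to 42 mm over the lowest 6 mm), 66 mm tall, wall 4 mm, about 0.13 kg. The point is the cup's centre on its axis, 33 mm above its underside; z is up along the axis.
- cup_russet_mid (a point): Glaze test cup, second darkest: red-brown. A plain round tumbler without handle, open at the top, standing upright on the table at the start: 48 mm across outside (the foot tapers to 42 mm over the lowest 6 mm), 66 mm tall, wall 4 mm, about 0.13 kg. The point is the cup's centre on its axis, 33 mm above its underside; z is up along the axis.
- cup_black_mid (a point): Glaze test cup, the darkest: near-black brown. A plain round tumbler without handle, open at the top, standing upright on the table at the start: 48 mm across outside (the foot tapers to 42 mm over the lowest 6 mm), 66 mm tall, wall 4 mm, about 0.13 kg. The point is the cup's centre on its axis, 33 mm above its underside; z is up along the axis.
- mark_blue: The blue spot: at one end of the row, either end. One of four painted round spots, 68 mm across and flat (under 1 mm thick), roughly 110 mm apart in a row along a fixed wooden ware board (420 x 90 mm, top 18 mm above the table). The point is the spot's centre on the board's top; z is up, y runs along the row, roughly to the robot's left.
- mark_left: White spot: of the two white ones in the middle of the row, the one towards the robot's left (+y). It is next to the blue spot only if the blue one is at the left end. One of four painted round spots, 68 mm across and flat (under 1 mm thick), roughly 110 mm apart in a row along a fixed wooden ware board (420 x 90 mm, top 18 mm above the table). The point is the spot's centre on the board's top; z is up, y runs along the row, roughly to the robot's left.
- mark_right: White spot: of the two white ones in the middle of the row, the one towards the robot's right (-y). It is next to the blue spot only if the blue one is at the right end. One of four painted round spots, 68 mm across and flat (under 1 mm thick), roughly 110 mm apart in a row along a fixed wooden ware board (420 x 90 mm, top 18 mm above the table). The point is the spot's centre on the board's top; z is up, y runs along the row, roughly to the robot's left.
- mark_yellow: The yellow spot: at the other end of the row from the blue one. One of four painted round spots, 68 mm across and flat (under 1 mm thick), roughly 110 mm apart in a row along a fixed wooden ware board (420 x 90 mm, top 18 mm above the table). The point is the spot's centre on the board's top; z is up, y runs along the row, roughly to the robot's left.
- jar_mid (a point): Bystander: a closed white jar with a green lid, 72 mm across, 95 mm tall, beyond one end of the board. The point is its centre, half-way up.
- bowl_mid (a point): Bystander: an open terracotta bowl, 110 mm across the rim, 55 mm tall, beyond the other end of the board. The point is its centre, half-way up.
Things that resemble listed ones, but are neither listed nor needed, are in the scene too. Leave any turquoise look-alike of the part that bears cup_honey_mid alone.

How it is judged:
By the outcome, as a careful person would: the job done as asked, in the order asked, and still so for the second after the job is handed in, with the robot touching nothing.
It also fails if it takes over 91 s, if anything falls off the work surface, if the arm or the gripper's body presses on something with over 40 N, if the wrist force passes 120 N, or if a joint passes its speed limit or range.

## Robot

A 7-joint arm with a two-finger parallel gripper is mounted at the origin on the work surface. World frame = base frame: x ahead of the robot, y to its left, z up, the work surface at z = 0. Lengths are in m, angles in rad, forces in N, time in s.
With the tool pointing down it reaches from about 0.4 to 0.85 m from the base axis. Payload 10.4 kg.
Tool frame: the origin (TCP) lies at the very end of the fingers, on their centre line; the grasp point (between the pads) lies 19 mm behind it; y points along the fingers, x is the direction in which the jaws open and shut, and the axes are right-handed (so a half turn about y gives the same grasp; the last joint's range is limited). The gripper opens to 87 mm and grips with 3 to 60 N. Pads are 19 mm wide; open, the fingers measure 117 mm over their backs; the gripper's body (75 mm by 190 mm) begins 51 mm behind the grasp point.
Start: joints at [-1.163, 0.332, -0.065, 1.46, 0.022, 1.35, -0.088], TCP at [0.261, 0.568, 0.223] pointing down, gripper open.
Joint ranges: [-2.6, 2.6], [-0.5, 2.12], [-1.47, 1.34], [0.16, 2.42], [-1.27, 4.41], [0.06, 2.06], [-2.6, 2.6]. Speed limits (rad/s): [2.22, 2.22, 2.79, 2.79, 3.14, 3.14, 3.14].

## Interface

Orientations are given as a unit quaternion [x, y, z, w].
In Python, from bench import readout, vision, r gives the robot as it stands.
- The arm moves only by the tool arm_command, never from a script. Its argument "targets" is a list that holds one entry, the list of rows, each a list of 6 numbers: the shift along the tool's x, y, z in m, then the turn, a rotation vector about the tool's x, y, z in degrees. A call has 1 to 12 rows; each row shifts and turns the commanded pose from where the row before left it, along the tool's axes as they then stand; what a row does not reach is not made up. A row lasts 1/12 s, in which the tool goes at most 41.7 mm and 7.16 degrees, less where a joint would pass 70% of its speed; a pose out of reach is approached as far as the arm can. A call is refused whole if a number of a shift passes 0.0417 or a number of a turn 7.16, either way. A call with a gripper value outside its range is refused whole. "hand" is the opening, from 0 (shut) to 1 (fully open), set as the call begins (left out, the last holds). The fingers move at their own pace and stop on an object; "grip_force" is the grip in N (left out, the last holds). Time passes only in rows, so rows that do not move let the fingers close. It gives the time, the measured TCP pose, the force and the opening at its end, in the units of the state.
- readout.read_state(): the state, without advancing time (a new reading comes with each control period).
- vision.camera(name): name is "scene" or "top" or "wrist"; returns a dict with "pixels" (480x640x3 uint8, blue, green, red), "fovy" (degrees; the focal length in pixels is half the picture's height over the tangent of half this angle, whatever the lens; pixels are square), "cx", "cy" (the principal point, pixels), "R" (3x3) and "t" (3): a world point X has camera coordinates R X + t; the wrist camera has in their place "mount" (4x4, takes a point from camera to tool coordinates, whose origin is the TCP and whose axes are the tool frame's). Camera axes: x right, y down, z forward; pixel columns grow to the right and rows downward; lengths in m; the calibration is good to about 2 mm. The wrist camera is an equidistant fisheye: a pixel r from the principal point sees the ray r / f radians off the axis. A picture is of the moment at which its call begins: read the wrist's pose just before it. There is no depth.
- r.close_job(): hands the job in, once; it reports no verdict.
The state is a dict: "time": time; "joint_positions": joint angles; "joint_vel": joint speeds; "joint_torque": joint torques, N m; "ee_pos": TCP position; "eef_rot": TCP orientation; "ft_force": force on the tool from outside, world axes, zero at the start; "torque": the same for the moment, N m; "width": finger opening in m.
Only numpy, scipy, OpenCV 4.12 (cv2) and the standard library are available. Lean on these libraries where they do the work, as an engineer would, in place of code of your own. Each camera call takes 0.05 s, during which the arm holds its last target.

## Working session

There is one attempt and no reset: what is moved stays moved. The work goes in short steps, Python scripts to look and compute and a tool call to move; the robot and the scene stay as the last step left them, time stands still between calls to the robot, and variables do not carry over. Pictures are saved under pics/ and viewed, and the job is handed in when it is done.

Besides the shell and the picture viewer there is one more tool, called after "Emit:" in YAML: its name, and indented under it one key for each argument. arm_command: Moves the arm, as the interface text tells. Its arguments: {"type":"object","properties":{"targets":{"type":"array","items":{"type":"array","items":{"type":"array","items":{"type":"number"}}}},"hand":{"type":"number"},"grip_force":{"type":"number"}},"required":["targets"]}

```bash
ls; mkdir -p pics
cat > h.py <<'E'
import numpy as np, cv2, pickle
from bench import readout, vision, r
E
python3 - <<'E'
from h import *
s=readout.read_state()
print({k:np.round(v,3) for k,v in s.items()})
for n in ["scene","top","wrist"]:
    st=readout.read_state()
    c=vision.camera(n); c['st']=st
    pickle.dump(c,open(f'{n}0.pkl','wb'))
    cv2.imwrite(f'pics/{n}0.png',c['pixels'])
    print(n,{k:np.round(v,3).tolist() for k,v in c.items() if k not in('pixels','st')})
E
```

```text
pics
{'time': np.float64(0.0), 'joint_positions': array([-1.163,  0.333, -0.065,  1.461,  0.022,  1.35 , -0.088]), 'joint_vel': array([ 0.   ,  0.001, -0.001, -0.   ,  0.002, -0.001, -0.001]), 'joint_torque': array([-0.0000e+00, -6.2326e+01,  2.5000e-02, -3.8989e+01, -6.1000e-02,
        4.0000e-02,  0.0000e+00]), 'ee_pos': array([0.261, 0.568, 0.222]), 'eef_rot': array([ 0.596,  0.381, -0.382, -0.595]), 'ft_force': array([-1.309, -0.418, -0.481]), 'torque': array([ 0.023, -0.037,  0.028]), 'width': np.float64(0.087)}
scene {'fovy': 53.284, 'cx': 323.569, 'cy': 236.986, 'R': [[-0.729, 0.685, -0.005], [0.552, 0.583, -0.597], [-0.406, -0.437, -0.803]], 't': [0.382, -0.239, 1.404]}
top {'fovy': 44.174, 'cx': 310.759, 'cy': 245.262, 'R': [[-0.01, -1.0, -0.0], [-0.997, 0.01, -0.075], [0.075, -0.0, -0.997]], 't': [-0.017, 0.493, 1.278]}
wrist {'fovy': 65.706, 'cx': 323.375, 'cy': 240.153, 'mount': [[1.0, -0.001, 0.0, -0.002], [-0.0, -0.298, 0.955, -0.163], [-0.001, -0.955, -0.298, 0.082], [0.0, 0.0, 0.0, 1.0]]}
```

View pics/top0.png

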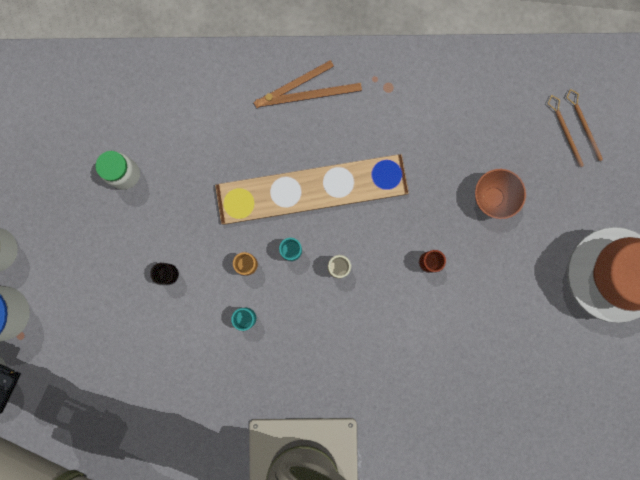

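View pics/scene0.png

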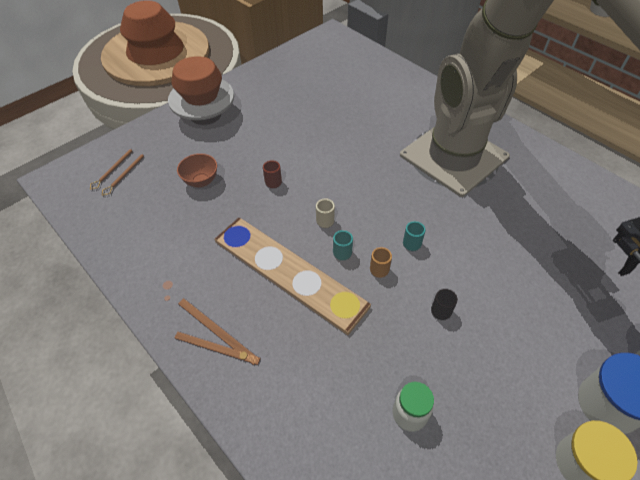

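View pics/wrist0.png

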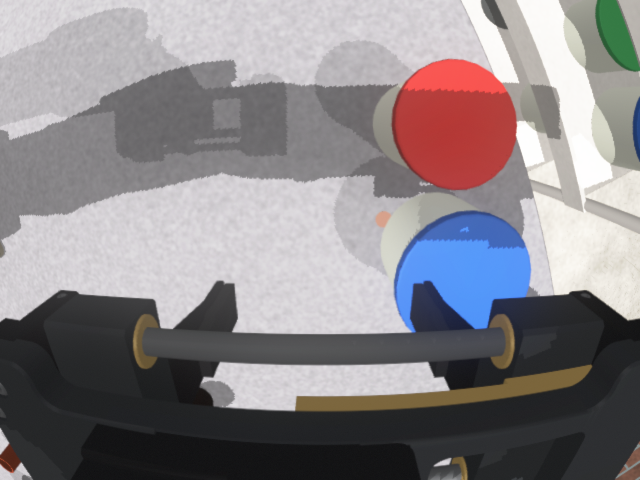

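The top view shows:
- **Cups:** black (165,273), honey (245,264), cream (340,267), russet (433,261).
- **Turquoise look-alikes:** (290,249) and (243,319). These stay put.
- **Spots:** yellow (240,203), white (286,192), white (338,182), blue (387,174).
- **Bystanders:** jar (115,168) and bowl (500,194).

The scene view agrees. The wrist view shows large lidded pots beside the gripper.

```bash
cat >> h.py <<'E'
def load(n): return pickle.load(open(n,'rb'))
def f_of(c): return 240/np.tan(np.radians(c['fovy'])/2)
def ray(c,u,v):
    R=np.array(c['R']);t=np.array(c['t']);f=f_of(c)
    d=R.T@np.array([(u-c['cx'])/f,(v-c['cy'])/f,1]); return -R.T@t,d
def atz(c,u,v,z):
    o,d=ray(c,u,v); return o+d*(z-o[2])/d[2]
def proj(c,X):
    p=np.array(c['R'])@X+np.array(c['t']);f=f_of(c); return np.array([c['cx']+f*p[0]/p[2],c['cy']+f*p[1]/p[2]])
E
python3 - <<'E'
from h import *
c=load('top0.pkl')
im=c['pixels']
print(c['R'],f_of(c))
cr=cv2.resize(im[150:340,90:530],None,fx=1.8,fy=1.8,interpolation=cv2.INTER_CUBIC)
cv2.imwrite('pics/crop0.png',cr)
s=load('scene0.pkl')['pixels']
cv2.imwrite('pics/crops0.png',cv2.resize(s[130:440,200:480],None,fx=1.9,fy=1.9,interpolation=cv2.INTER_CUBIC))
# spots
hsv=cv2.cvtColor(im,cv2.COLOR_BGR2HSV)
for n,m in dict(blue=cv2.inRange(hsv,(110,150,60),(130,255,255)),yellow=cv2.inRange(hsv,(22,130,120),(35,255,255)),white=cv2.inRange(hsv,(0,0,170),(180,45,255))).items():
    k,l,st,ce=cv2.connectedComponentsWithStats(m)
    for i in range(1,k):
        if st[i,4]>200: print(n,st[i],ce[i].round(1),atz(c,*ce[i],0.018).round(4))
E
```

```text
[[-9.98928424e-03 -9.99949982e-01 -4.97507978e-04]
 [-9.97115310e-01  9.99840096e-03 -7.52402138e-02]
 [ 7.52414247e-02 -2.55523060e-04 -9.97165314e-01]] 591.4286791391942
blue [372 160  30  29 648] [386.4 174.2] [ 0.6485 -0.1908  0.018 ]
yellow [224 189  30  29 707] [238.6 203. ] [0.5875 0.1362 0.018 ]
white [323 167  31  31 760] [338. 182.] [ 0.6322 -0.0836  0.018 ]
white [270 176  32  32 768] [285.3 191.6] [0.6119 0.033  0.018 ]
white [583 228  57  14 413] [611.7 233.8] [ 0.5111 -0.683   0.018 ]
white [577 298  63  23 489] [610.5 313.2] [ 0.3379 -0.6721  0.018 ]
white [307 421  50  59 476] [340.4 437. ] [ 0.0802 -0.0812  0.018 ]
```

View pics/crop0.png

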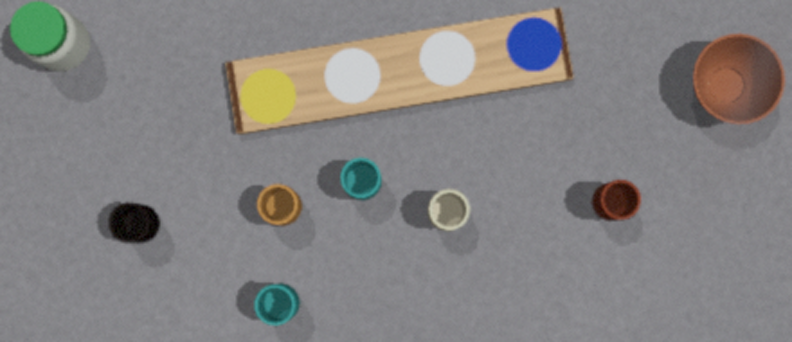

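View pics/crops0.png

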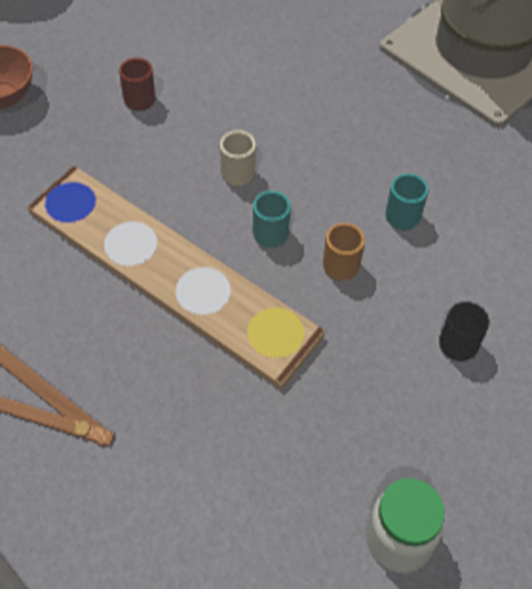

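```bash
cat > fit.py <<'E'
from h import *
from scipy.optimize import minimize
from scipy.spatial.transform import Rotation as Ro
th=np.linspace(0,2*np.pi,48,endpoint=False)
def cyl(x,y,z0,prof):
    return np.array([[x+r_*np.cos(a),y+r_*np.sin(a),z0+z] for r_,z in prof for a in th])
CUP=[(.021,0),(.024,.006),(.024,.066)]
def sil(c,x,y,z0,prof,k=8,shape=None,win=None):
    P=np.array([proj(c,p) for p in cyl(x,y,z0,prof)])
    u0,v0,u1,v1=win
    P=(P-[u0,v0]+0.5)*k-0.5
    m=np.zeros(((v1-v0)*k,(u1-u0)*k),np.uint8)
    cv2.fillConvexPoly(m,cv2.convexHull(np.round(P*16).astype(np.int32)),255,shift=4)
    return cv2.resize(m,None,fx=1/k,fy=1/k,interpolation=cv2.INTER_AREA)/255.
def fit(c,mask,win,x,y,z0=0,prof=CUP):
    m=mask[win[1]:win[3],win[0]:win[2]].astype(float)
    cost=lambda p:np.abs(sil(c,p[0],p[1],z0,prof,win=win)-m).sum()
    r_=minimize(cost,[x,y],method='Nelder-Mead',options=dict(initial_simplex=[[x,y],[x+.012,y],[x,y+.012]],xatol=1e-4,fatol=.05))
    return r_.x,r_.fun,m.sum()
def masks(im):
    hsv=cv2.cvtColor(im,cv2.COLOR_BGR2HSV); b,g,r_=[im[...,i].astype(int) for i in range(3)]
    V=hsv[...,2]
    return dict(black=V<42, honey=(r_-b>35)&(V>50), cream=(r_-b>10)&(V>85), russet=(r_-b>12)&(r_-g>12))
E
python3 - <<'E'
from fit import *
G=dict(black=(165,273),honey=(245,264),cream=(340,267),russet=(433,261))
ct=load('top0.pkl'); cs=load('scene0.pkl')
mt=masks(ct['pixels']); ms=masks(cs['pixels'])
vis=[]
for n,(u,v) in G.items():
    X=atz(ct,u,v,.033)
    for c,ma,nm in((ct,mt,'top'),(cs,ms,'scene')):
        p=proj(c,X); w=26 if nm=='top' else 32
        win=[int(p[0]-w),int(p[1]-w),int(p[0]+w),int(p[1]+w)]
        l=cv2.morphologyEx(ma[n][win[1]:win[3],win[0]:win[2]].astype(np.uint8),cv2.MORPH_CLOSE,np.ones((3,3)))
        k,lab,st,ce=cv2.connectedComponentsWithStats(l); 
        M=np.zeros(ma[n].shape,bool)
        if k>1:
            i=1+np.argmax(st[1:,4]); cn,_=cv2.findContours((lab==i).astype(np.uint8),0,2); z=np.zeros_like(l); cv2.drawContours(z,cn,-1,1,-1); M[win[1]:win[3],win[0]:win[2]]=z
        x,f,a=fit(c,M,win,X[0],X[1]); print(n,nm,x.round(4),round(f,1),a)
        s=sil(c,*x,0,CUP,win=win); t=c['pixels'][win[1]:win[3],win[0]:win[2]].copy(); t[...,1][M[win[1]:win[3],win[0]:win[2]]]=255
        t=cv2.resize(t,(190,190),interpolation=cv2.INTER_NEAREST); s=cv2.resize(s,(190,190)); cn,_=cv2.findContours((s>.5).astype(np.uint8),0,2); cv2.drawContours(t,cn,-1,(0,0,255),1); vis.append(t)
cv2.imwrite('pics/fit0.png',np.vstack([np.hstack(vis[0::2]),np.hstack(vis[1::2])]))
# spots in both
for c,nm in((ct,'top'),(cs,'scene')):
    hsv=cv2.cvtColor(c['pixels'],cv2.COLOR_BGR2HSV)
    for n,X in dict(blue=[.6485,-.1908],right=[.632,-.0836],left=[.612,.033],yellow=[.5875,.1362]).items():
        m=dict(blue=cv2.inRange(hsv,(105,110,40),(135,255,255)),yellow=cv2.inRange(hsv,(21,130,100),(38,255,255))).get(n,cv2.inRange(hsv,(0,0,150),(180,60,255)))>0
        p=proj(c,[*X,.018]); win=[int(p[0]-26),int(p[1]-26),int(p[0]+26),int(p[1]+26)]
        x,f,a=fit(c,m,win,*X,.018,[(.034,0)]); print(n,nm,x.round(4),round(f,1),a)
st=readout.read_state(); print(Ro.from_quat(st['eef_rot']).as_matrix().round(3))
E
```

```text
black top [0.4329 0.2924] 88.4 460.0
black scene [0.4311 0.2932] 250.4 387.0
honey top [0.4531 0.1204] 22.3 456.0
honey scene [0.4513 0.1196] 42.9 519.0
cream top [ 0.445  -0.0815] 18.3 429.0
cream scene [ 0.4431 -0.0816] 23.8 485.0
russet top [ 0.4544 -0.2835] 26.6 509.0
russet scene [ 0.4529 -0.283 ] 28.1 432.0
blue top [ 0.6487 -0.1913] 55.5 681.0
right top [ 0.6325 -0.0835] 83.2 822.0
left top [0.6118 0.0328] 76.1 818.0
yellow top [0.5876 0.1361] 39.7 707.0
blue scene [ 0.647  -0.1908] 41.8 416.0
right scene [ 0.6313 -0.0831] 69.8 576.0
left scene [0.6111 0.0333] 80.1 645.0
yellow scene [0.5863 0.1366] 39.1 584.0
[[ 0.418 -0.    -0.909]
 [ 0.909 -0.001  0.418]
 [-0.001 -1.    -0.   ]]
```

View pics/fit0.png

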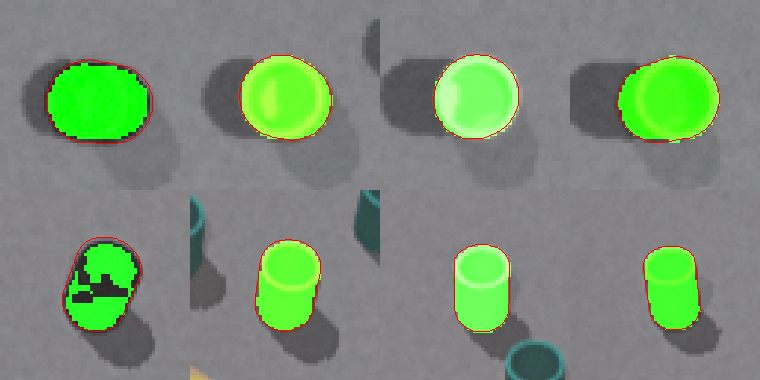

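The cup fits from both cameras agree to 2 mm, and the outlines match the cups.

| Cup | Cup (x, y) | Goes to | Spot (x, y) |
|---|---|---|---|
| Cream | .444, -.082 | blue | .648, -.191 |
| Honey | .452, .120 | mark_right | .632, -.083 |
| Russet | .4535, -.283 | mark_left | .6115, .033 |
| Black | .432, .293 | yellow | .587, .136 |

I'll start with black, with the jaws along world x.

```bash
cat > plan.py <<'E'
import sys
from h import *
from scipy.spatial.transform import Rotation as Ro
def plan(tx,ty,tz,yaw=0,n=None):
    s=readout.read_state(); R0=Ro.from_quat(s['eef_rot']); p0=np.array(s['ee_pos'])
    y=np.radians(yaw); X=np.array([np.cos(y),np.sin(y),0]); Y=np.array([0,0,-1.]); R1=Ro.from_matrix(np.c_[X,Y,np.cross(X,Y)])
    rv=(R0.inv()*R1).as_rotvec(); d=np.array([tx,ty,tz])-p0
    need=max(np.abs(d).max()/.0405,np.linalg.norm(d)/.0405,np.degrees(np.linalg.norm(rv))/7.0)
    if n is None: n=int(np.ceil(need))
    print('t',round(s['time'],2),'pos',p0.round(4),'F',np.round(s['ft_force'],1),'w',round(s['width'],4),'need',round(need,2),'n',n,'turn',np.degrees(rv).round(2))
    print([[*np.round((R0*Ro.from_rotvec(rv*i/n)).inv().apply(d/n),4).tolist(),*np.round(np.degrees(rv/n),2).tolist()] for i in range(n)])
if __name__=='__main__':
    a=[float(v) for v in sys.argv[1:]]; plan(*a[:3],*(a[3:4] or [0]),n=int(a[4]) if len(a)>4 else None)
E
python3 plan.py .432 .293 .2 0 12
```

```text
t 0.15 pos [0.2609 0.5676 0.222 ] F [ 0.8 -0.3 -0.7] w 0.0866 need 9.33 n 12 turn [ 4.000e-02  6.532e+01 -5.000e-02]
[[-0.0148, 0.0018, -0.0225, 0.0, 5.44, -0.0], [-0.0126, 0.0018, -0.0238, 0.0, 5.44, -0.0], [-0.0103, 0.0018, -0.0249, 0.0, 5.44, -0.0], [-0.0079, 0.0018, -0.0258, 0.0, 5.44, -0.0], [-0.0054, 0.0018, -0.0264, 0.0, 5.44, -0.0], [-0.0029, 0.0018, -0.0268, 0.0, 5.44, -0.0], [-0.0003, 0.0018, -0.027, 0.0, 5.44, -0.0], [0.0022, 0.0018, -0.0269, 0.0, 5.44, -0.0], [0.0048, 0.0018, -0.0265, 0.0, 5.44, -0.0], [0.0073, 0.0018, -0.026, 0.0, 5.44, -0.0], [0.0097, 0.0018, -0.0252, 0.0, 5.44, -0.0], [0.012, 0.0018, -0.0241, 0.0, 5.44, -0.0]]
```

Emit:
arm_command:
  targets:
    - [[-0.0148,0.0018,-0.0225,0,5.44,0],[-0.0126,0.0018,-0.0238,0,5.44,0],[-0.0103,0.0018,-0.0249,0,5.44,0],[-0.0079,0.0018,-0.0258,0,5.44,0],[-0.0054,0.0018,-0.0264,0,5.44,0],[-0.0029,0.0018,-0.0268,0,5.44,0],[-0.0003,0.0018,-0.027,0,5.44,0],[0.0022,0.0018,-0.0269,0,5.44,0],[0.0048,0.0018,-0.0265,0,5.44,0],[0.0073,0.0018,-0.026,0,5.44,0],[0.0097,0.0018,-0.0252,0,5.44,0],[0.012,0.0018,-0.0241,0,5.44,0]]
  hand: 1
  grip_force: 20

```text
time: 1.15
ee_pos: [0.4328, 0.2922, 0.2008]
eef_rot: [-0.707, 0.001, -0.001, 0.707]
ft_force: [-0.1, -0.1, 0.2]
width: 0.0871
```

```bash
python3 - <<'E'
from h import *
st=readout.read_state(); c=vision.camera('wrist'); c['st']=st; pickle.dump(c,open('wrist1.pkl','wb')); cv2.imwrite('pics/wrist1.png',c['pixels'])
E
python3 plan.py .432 .293 .1 0; python3 plan.py .432 .293 .1 0
```

```text
t 1.2 pos [0.4361 0.2867 0.2006] F [ 4.4 -4.9 -0.5] w 0.087 need 2.49 n 3 turn [ 0.12 -1.02  0.05]
[[-0.0014, 0.0335, 0.0022, 0.04, -0.34, 0.02], [-0.0014, 0.0335, 0.0021, 0.04, -0.34, 0.02], [-0.0014, 0.0335, 0.0021, 0.04, -0.34, 0.02]]
t 1.2 pos [0.4361 0.2867 0.2006] F [ 4.4 -4.9 -0.5] w 0.087 need 2.49 n 3 turn [ 0.12 -1.02  0.05]
[[-0.0014, 0.0335, 0.0022, 0.04, -0.34, 0.02], [-0.0014, 0.0335, 0.0021, 0.04, -0.34, 0.02], [-0.0014, 0.0335, 0.0021, 0.04, -0.34, 0.02]]
```

View pics/wrist1.png

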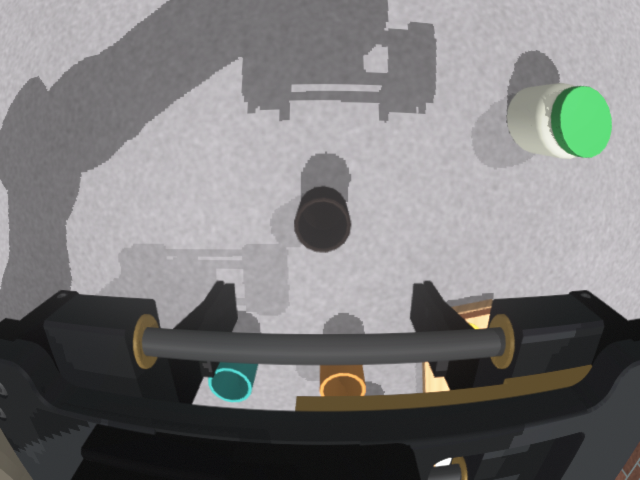

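The wrist view shows the black cup at (322,220) between the jaw planes, with the jar clear at (560,120). The arm was still settling. I'll descend partway, let it settle, and then measure.

Emit:
arm_command:
  targets:
    - [[0,0.033,0,0,0,0],[0,0.033,0,0,0,0],[0,0.02,0,0,0,0],[0,0.014,0,0,0,0],[0,0,0,0,0,0],[0,0,0,0,0,0],[0,0,0,0,0,0]]

```text
time: 1.78
ee_pos: [0.4329, 0.294, 0.1021]
eef_rot: [-0.707, -0.001, -0.0, 0.707]
ft_force: [0.4, -1.1, -0.5]
width: 0.0868
```

```bash
cat >> h.py <<'E'
from scipy.spatial.transform import Rotation as Ro
def wsnap(name):
    st=readout.read_state(); c=vision.camera('wrist'); c['st']=st; pickle.dump(c,open(name+'.pkl','wb')); cv2.imwrite('pics/'+name+'.png',c['pixels']); return c
def snap(cam,name):
    c=vision.camera(cam); pickle.dump(c,open(name+'.pkl','wb')); cv2.imwrite('pics/'+name+'.png',c['pixels']); return c
def wproj(c,X):
    R=Ro.from_quat(c['st']['eef_rot']).as_matrix(); p=R.T@(np.asarray(X)-np.array(c['st']['ee_pos']))
    M=np.array(c['mount']); q=M[:3,:3].T@(p-M[:3,3]); f=f_of(c); rr=np.hypot(q[0],q[1]); a=np.arctan2(rr,q[2])
    return np.array([c['cx']+f*a*q[0]/rr,c['cy']+f*a*q[1]/rr])
E
python3 - <<'E'
from fit import *
c=wsnap('wrist2'); im=c['pixels'].copy()
for z in(0,.066):
    for p in cyl(.432,.293,z,[(.021 if z==0 else .024,0)]):
        u=wproj(c,p); cv2.circle(im,tuple(np.round(u).astype(int)),1,(0,0,255),-1)
cv2.imwrite('pics/w2o.png',im)
E
python3 plan.py .432 .293 .018 0
```

```text
t 1.83 pos [0.433  0.2941 0.1023] F [-0.4 -0.6 -0. ] w 0.0869 need 2.08 n 3 turn [-0.08  0.05  0.08]
[[-0.0004, 0.0281, -0.0004, -0.03, 0.02, 0.03], [-0.0004, 0.0281, -0.0004, -0.03, 0.02, 0.03], [-0.0003, 0.0281, -0.0004, -0.03, 0.02, 0.03]]
```

View pics/w2o.png

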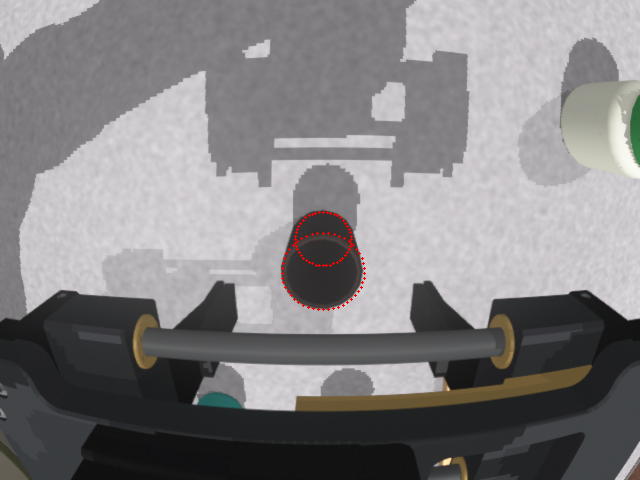

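The predicted rim (red) falls on the black cup's rim at (323,272), so the three cameras and the arm agree. Next I'll descend and grasp.

Emit:
arm_command:
  targets:
    - [[-0.001,0.028,-0.001,0,0,0],[0,0.028,0,0,0,0],[0,0.02,0,0,0,0],[0,0.008,0,0,0,0],[0,0,0,0,0,0],[0,0,0,0,0,0]]

```text
time: 2.33
ee_pos: [0.432, 0.293, 0.0181]
eef_rot: [-0.707, -0.001, -0.0, 0.707]
ft_force: [1.0, 0.3, 0.4]
width: 0.087
```

Emit:
arm_command:
  targets:
    - [[0,0,0,0,0,0],[0,0,0,0,0,0],[0,0,0,0,0,0],[0,0,0,0,0,0],[0,0,0,0,0,0],[0,0,0,0,0,0]]
  hand: 0
  grip_force: 20

```text
time: 2.83
ee_pos: [0.4314, 0.2926, 0.0172]
eef_rot: [-0.707, -0.0, 0.0, 0.707]
ft_force: [0.1, 0.8, 0.1]
width: 0.055
```

Emit:
arm_command:
  targets:
    - [[0,0,0,0,0,0],[0,0,0,0,0,0],[0,0,0,0,0,0],[0,0,0,0,0,0]]

```text
time: 3.17
ee_pos: [0.4314, 0.2925, 0.017]
eef_rot: [-0.707, -0.0, 0.0, 0.707]
ft_force: [-0.7, -0.4, 2.0]
width: 0.0471
```

Emit:
arm_command:
  targets:
    - [[0,-0.02,0,0,0,0],[0,-0.04,0,0,0,0],[0,-0.04,0,0,0,0],[0,-0.03,0,0,0,0],[0,-0.01,0,0,0,0],[0,0,0,0,0,0],[0,0,0,0,0,0]]

```text
time: 3.75
ee_pos: [0.431, 0.2923, 0.1561]
eef_rot: [0.707, 0.0, -0.0, -0.707]
ft_force: [-0.2, -0.3, -2.1]
width: 0.0472
```

```bash
python3 - <<'E'
from fit import *
c=wsnap('wrist3')
E
python3 plan.py .587 .1363 .158 0 8
```

```text
t 3.8 pos [0.4306 0.2919 0.1551] F [-0.6  0.8 -2. ] w 0.0468 need 5.45 n 8 turn [ 0.09  0.04 -0.11]
[[0.0195, -0.0004, -0.0195, 0.01, 0.01, -0.01], [0.0195, -0.0004, -0.0195, 0.01, 0.01, -0.01], [0.0195, -0.0004, -0.0195, 0.01, 0.01, -0.01], [0.0195, -0.0004, -0.0195, 0.01, 0.01, -0.01], [0.0195, -0.0004, -0.0195, 0.01, 0.01, -0.01], [0.0195, -0.0004, -0.0195, 0.01, 0.01, -0.01], [0.0196, -0.0004, -0.0195, 0.01, 0.01, -0.01], [0.0196, -0.0004, -0.0195, 0.01, 0.01, -0.01]]
```

View pics/wrist3.png

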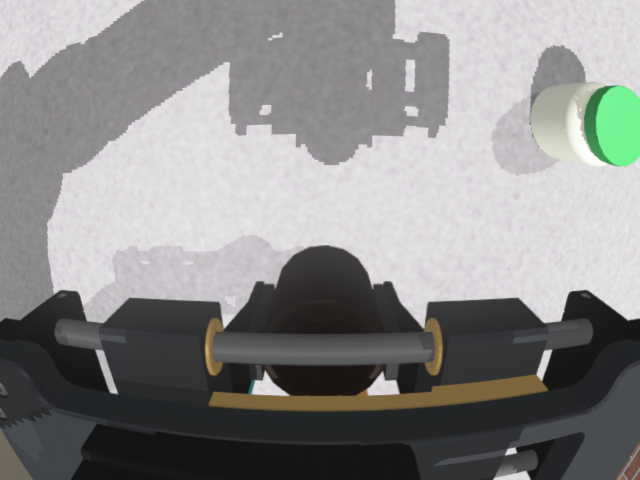

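The wrist view shows the black cup held upright between the pads (width 47 mm, load about 2 N). Now I'll carry it over to the yellow spot.

Emit:
arm_command:
  targets:
    - [[0.0095,0,-0.0095,0,0,0],[0.022,0,-0.022,0,0,0],[0.028,0,-0.028,0,0,0],[0.028,0,-0.028,0,0,0],[0.028,0,-0.028,0,0,0],[0.022,0,-0.022,0,0,0],[0.0125,0,-0.0125,0,0,0],[0.006,0,-0.006,0,0,0],[0,0,0,0,0,0],[0,0,0,0,0,0],[0,0,0,0,0,0]]

```text
time: 4.72
ee_pos: [0.5862, 0.1384, 0.1561]
eef_rot: [-0.707, -0.0, 0.002, 0.707]
ft_force: [-0.5, 0.3, -0.9]
width: 0.0474
```

```bash
python3 plan.py .587 .1363 .040 0 4
```

```text
t 4.72 pos [0.5862 0.1384 0.1561] F [-0.5  0.3 -0.9] w 0.0474 need 2.87 n 4 turn [-0.03  0.17 -0.1 ]
[[0.0003, 0.029, -0.0005, -0.01, 0.04, -0.02], [0.0002, 0.029, -0.0005, -0.01, 0.04, -0.02], [0.0002, 0.029, -0.0005, -0.01, 0.04, -0.02], [0.0002, 0.029, -0.0005, -0.01, 0.04, -0.02]]
```

Emit:
arm_command:
  targets:
    - [[0,0.025,0,0,0,0],[0,0.035,0,0,0,0],[0,0.03,0,0,0,0],[0,0.018,0,0,0,0],[0,0.006,0,0,0,0],[0,0,0,0,0,0],[0,0,0,0,0,0],[0,0,0,0,0,0]]

```text
time: 5.38
ee_pos: [0.5884, 0.1374, 0.0448]
eef_rot: [-0.707, -0.001, -0.0, 0.708]
ft_force: [0.1, -0.7, -0.7]
width: 0.0472
```

```bash
python3 - <<'E'
from h import *
print(readout.read_state()['ee_pos'])
a=wsnap('wrist4'); b=snap('top','top4')
cv2.imwrite('pics/t4.png',np.hstack([cv2.resize(b['pixels'][130:280,130:330],(400,300)),cv2.resize(a['pixels'],(400,300))]))
E
python3 plan.py .587 .1363 .036 0 4
```

```text
[0.58842164 0.13738515 0.04476406]
t 5.48 pos [0.5884 0.1371 0.0445] F [ 0.3  0.6 -1.5] w 0.0472 need 0.21 n 4 turn [-0.06  0.05  0.13]
[[-0.0003, 0.0021, -0.0002, -0.02, 0.01, 0.03], [-0.0003, 0.0021, -0.0002, -0.02, 0.01, 0.03], [-0.0003, 0.0021, -0.0002, -0.02, 0.01, 0.03], [-0.0003, 0.0021, -0.0002, -0.02, 0.01, 0.03]]
```

View pics/t4.png

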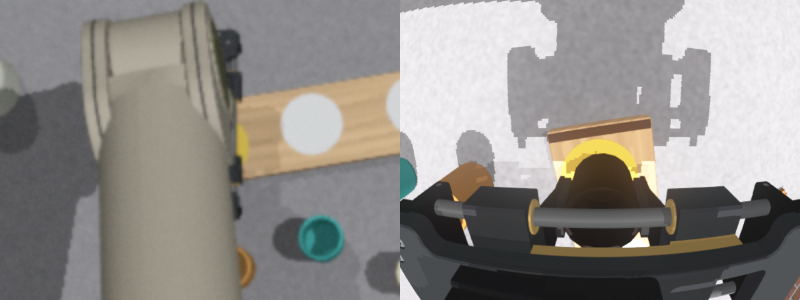

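The wrist view shows the cup above the yellow spot, with an even yellow border and the board end beyond it. I'll correct by 1 mm and lower gently.

Emit:
arm_command:
  targets:
    - [[-0.0007,0.003,-0.0005,0,0,0],[-0.0007,0.003,-0.0005,0,0,0],[0,0.002,0,0,0,0],[0,0,0,0,0,0],[0,0,0,0,0,0]]

```text
time: 5.9
ee_pos: [0.586, 0.1355, 0.035]
eef_rot: [-0.707, -0.0, 0.0, 0.707]
ft_force: [-1.0, 0.6, 1.6]
width: 0.0472
```

Emit:
arm_command:
  targets:
    - [[0,0.0007,0,0,0,0],[0,0.0007,0,0,0,0],[0,0,0,0,0,0],[0,0,0,0,0,0]]

```text
time: 6.23
ee_pos: [0.5861, 0.1355, 0.0349]
eef_rot: [-0.707, -0.0, 0.0, 0.707]
ft_force: [-8.5, -0.9, 15.5]
width: 0.0471
```

Emit:
arm_command:
  targets:
    - [[0,-0.0008,0,0,0,0],[0,0,0,0,0,0],[0,0,0,0,0,0]]

```text
time: 6.48
ee_pos: [0.5862, 0.1356, 0.0349]
eef_rot: [-0.707, -0.0, 0.0, 0.707]
ft_force: [-3.6, -1.0, 8.7]
width: 0.047
```

Emit:
arm_command:
  targets:
    - [[0,0,0,0,0,0],[0,0,0,0,0,0],[0,0,0,0,0,0],[0,0,0,0,0,0],[0,0,0,0,0,0],[0,0,0,0,0,0],[0,0,0,0,0,0],[0,0,0,0,0,0]]
  hand: 1

```text
time: 7.15
ee_pos: [0.5861, 0.1356, 0.0343]
eef_rot: [-0.707, -0.0, 0.0, 0.707]
ft_force: [-0.6, 0.1, -0.0]
width: 0.0858
```

Emit:
arm_command:
  targets:
    - [[0,-0.01,0,0,0,0],[0,-0.03,0,0,0,0],[0,-0.04,0,0,0,0],[0,-0.04,0,0,0,0],[0,-0.03,0,0,0,0],[0,-0.01,0,0,0,0],[0,0,0,0,0,0],[0,0,0,0,0,0]]

```text
time: 7.82
ee_pos: [0.586, 0.1356, 0.1945]
eef_rot: [-0.707, -0.0, 0.0, 0.707]
ft_force: [-0.1, 0.1, -0.4]
width: 0.0873
```

```bash
python3 - <<'E'
from fit import *
c=wsnap('wrist5'); im=c['pixels'].copy()
for x,y,z,r_ in((.586,.1355,.084,.024),(.587,.1363,.018,.034)):
    for p in cyl(x,y,z,[(r_,0)]):
        u=wproj(c,p); cv2.circle(im,tuple(np.round(u).astype(int)),1,(0,0,255),-1)
cv2.imwrite('pics/w5o.png',im)
E
python3 plan.py .452 .120 .15 0
```

```text
t 7.87 pos [0.5854 0.1355 0.1933] F [ 0.1 -0.2 -0.1] w 0.0871 need 3.48 n 4 turn [ 0.02  0.04 -0.08]
[[-0.0333, 0.0109, -0.0039, 0.0, 0.01, -0.02], [-0.0333, 0.0109, -0.0039, 0.0, 0.01, -0.02], [-0.0333, 0.0108, -0.0039, 0.0, 0.01, -0.02], [-0.0334, 0.0108, -0.0039, 0.0, 0.01, -0.02]]
```

View pics/w5o.png

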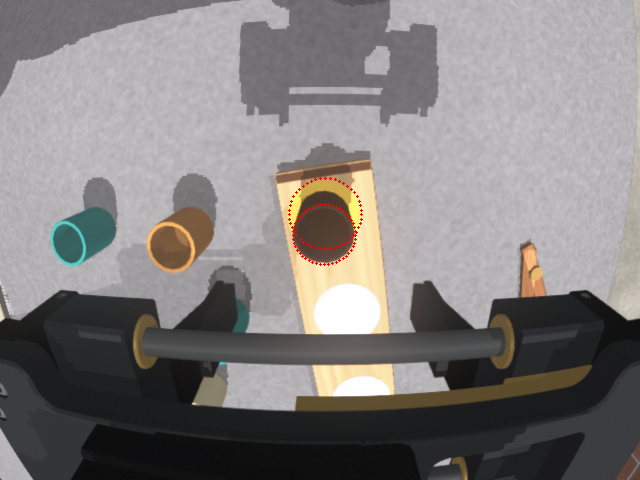

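The wrist view shows black standing on the yellow spot at (325,235), and the predicted circles match. Next is honey.

Emit:
arm_command:
  targets:
    - [[-0.015,0,-0.0015,0,0,0],[-0.032,0.008,-0.004,0,0,0],[-0.035,0.015,-0.004,0,0,0],[-0.032,0.02,-0.004,0,0,0],[-0.015,0.02,-0.002,0,0,0],[-0.004,0.02,0,0,0,0],[0,0.01,0,0,0,0],[0,0,0,0,0,0],[0,0,0,0,0,0],[0,0,0,0,0,0]]

```text
time: 8.7
ee_pos: [0.454, 0.1201, 0.1019]
eef_rot: [0.707, 0.0, 0.0, -0.707]
ft_force: [-0.5, -1.1, -0.2]
width: 0.0868
```

```bash
python3 - <<'E'
from fit import *
c=wsnap('wrist6'); im=c['pixels'].copy()
for x,y,z,r_ in((.452,.12,.066,.024),):
    for p in cyl(x,y,z,[(r_,0)]):
        u=wproj(c,p); cv2.circle(im,tuple(np.round(u).astype(int)),1,(255,0,255),-1)
cv2.imwrite('pics/w6o.png',im)
E
python3 plan.py .452 .120 .018 0
```

```text
t 8.75 pos [0.4541 0.1201 0.1021] F [0.3 1.  0.1] w 0.0871 need 2.08 n 3 turn [-0.01  0.02  0.06]
[[-0.0007, 0.028, -0.0001, -0.0, 0.01, 0.02], [-0.0007, 0.028, -0.0, -0.0, 0.01, 0.02], [-0.0007, 0.028, -0.0, -0.0, 0.01, 0.02]]
```

View pics/w6o.png

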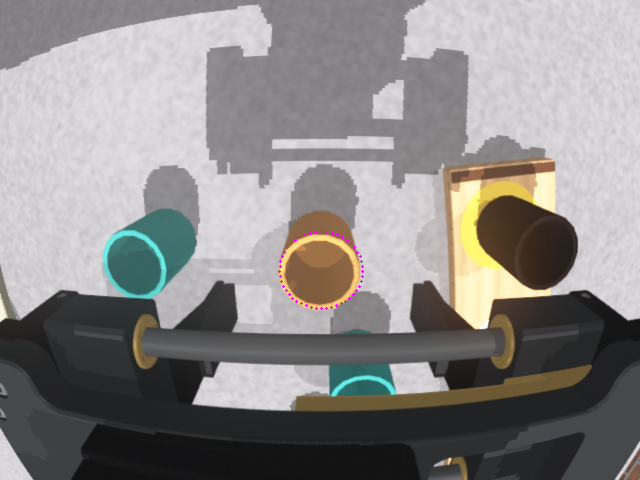

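Honey's rim at (320,271) lines up, and the fingers are clear of both turquoise cups at (150,255) and (360,385). I'll descend and grasp.

Emit:
arm_command:
  targets:
    - [[-0.002,0.026,0,0,0,0],[0,0.028,0,0,0,0],[0,0.02,0,0,0,0],[0,0.01,0,0,0,0],[0,0,0,0,0,0],[0,0,0,0,0,0]]

```text
time: 9.25
ee_pos: [0.4517, 0.1201, 0.018]
eef_rot: [0.707, 0.0, -0.0, -0.707]
ft_force: [0.2, -0.9, 0.8]
width: 0.0872
```

Emit:
arm_command:
  targets:
    - [[0,0,0,0,0,0],[0,0,0,0,0,0],[0,0,0,0,0,0],[0,0,0,0,0,0],[0,0,0,0,0,0],[0,0,0,0,0,0],[0,0,0,0,0,0],[0,0,0,0,0,0],[0,0,0,0,0,0],[0,0,0,0,0,0]]
  hand: 0

```text
time: 10.08
ee_pos: [0.4511, 0.12, 0.0174]
eef_rot: [-0.707, -0.0, 0.0, 0.707]
ft_force: [-1.8, 0.3, 2.5]
width: 0.0467
```

Emit:
arm_command:
  targets:
    - [[0,-0.02,0,0,0,0],[0,-0.04,0,0,0,0],[0,-0.04,0,0,0,0],[0,-0.03,0,0,0,0],[0,-0.01,0,0,0,0],[0,0,0,0,0,0],[0,0,0,0,0,0]]

```text
time: 10.67
ee_pos: [0.4507, 0.12, 0.1565]
eef_rot: [-0.707, -0.0, 0.0, 0.707]
ft_force: [-0.5, 0.5, -1.9]
width: 0.0469
```

```bash
python3 plan.py .632 -.083 .156 0 9
```

```text
t 10.67 pos [0.4507 0.12   0.1565] F [-0.5  0.5 -1.9] w 0.0469 need 6.72 n 9 turn [-0.01  0.05 -0.03]
[[0.0201, 0.0, -0.0226, -0.0, 0.01, -0.0], [0.0201, 0.0, -0.0226, -0.0, 0.01, -0.0], [0.0201, 0.0001, -0.0226, -0.0, 0.01, -0.0], [0.0201, 0.0001, -0.0226, -0.0, 0.01, -0.0], [0.0201, 0.0001, -0.0226, -0.0, 0.01, -0.0], [0.0201, 0.0001, -0.0226, -0.0, 0.01, -0.0], [0.0201, 0.0001, -0.0226, -0.0, 0.01, -0.0], [0.0201, 0.0001, -0.0226, -0.0, 0.01, -0.0], [0.0201, 0.0001, -0.0226, -0.0, 0.01, -0.0]]
```

Emit:
arm_command:
  targets:
    - [[0.009,0,-0.01,0,0,0],[0.022,0,-0.0245,0,0,0],[0.028,0,-0.031,0,0,0],[0.028,0,-0.031,0,0,0],[0.028,0,-0.031,0,0,0],[0.028,0,-0.031,0,0,0],[0.024,0,-0.0265,0,0,0],[0.01,0,-0.012,0,0,0],[0.004,0,-0.006,0,0,0],[0,0.01,0,0,0,0],[0,0.02,0,0,0,0],[0,0.03,0,0,0,0]]

```text
time: 11.67
ee_pos: [0.6321, -0.0811, 0.0969]
eef_rot: [-0.707, -0.001, -0.0, 0.707]
ft_force: [1.0, -0.1, -0.6]
width: 0.0469
```

Emit:
arm_command:
  targets:
    - [[0,0.03,0,0,0,0],[0,0.015,0,0,0,0],[0,0.006,0,0,0,0],[0,0,0,0,0,0],[0,0,0,0,0,0],[0,0,0,0,0,0],[0,0,0,0,0,0]]

```text
time: 12.25
ee_pos: [0.6327, -0.0824, 0.0477]
eef_rot: [-0.707, -0.001, -0.0, 0.707]
ft_force: [0.5, -0.3, -0.5]
width: 0.0469
```

```bash
python3 - <<'E'
from h import *
a=wsnap('wrist7')
E
python3 plan.py .632 -.083 .0355 0 3
```

```text
t 12.3 pos [ 0.6326 -0.0825  0.0476] F [-0.5  0.  -1.1] w 0.0469 need 0.3 n 3 turn [-0.01  0.04  0.11]
[[-0.0002, 0.004, -0.0002, -0.0, 0.01, 0.04], [-0.0002, 0.004, -0.0002, -0.0, 0.01, 0.04], [-0.0002, 0.004, -0.0002, -0.0, 0.01, 0.04]]
```

View pics/wrist7.png

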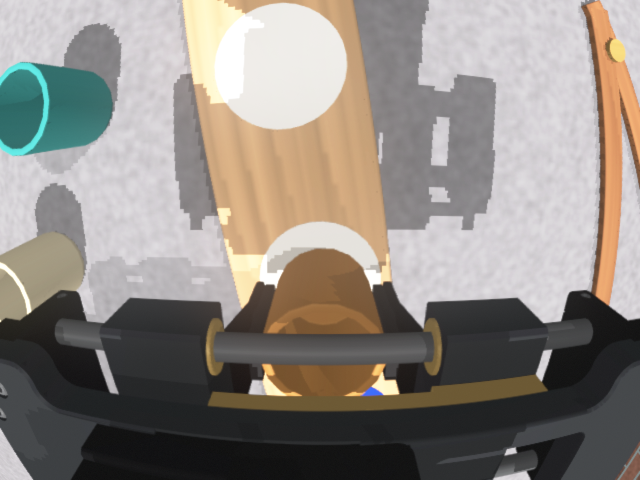

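The wrist view shows honey above the white spot next to blue (the blue edge shows at (372,392)), centred within it. I'll lower straight down.

Emit:
arm_command:
  targets:
    - [[0,0.004,0,0,0,0],[0,0.004,0,0,0,0],[0,0.0025,0,0,0,0],[0,0.001,0,0,0,0],[0,0,0,0,0,0],[0,0,0,0,0,0],[0,0,0,0,0,0]]

```text
time: 12.88
ee_pos: [0.6319, -0.0825, 0.0353]
eef_rot: [-0.707, -0.0, 0.0, 0.707]
ft_force: [-4.3, 1.4, 7.8]
width: 0.0471
```

Contact at 8 N, on target. Releasing.

Emit:
arm_command:
  targets:
    - [[0,0,0,0,0,0],[0,0,0,0,0,0],[0,0,0,0,0,0],[0,0,0,0,0,0],[0,0,0,0,0,0],[0,0,0,0,0,0],[0,0,0,0,0,0],[0,0,0,0,0,0]]
  hand: 1

```text
time: 13.55
ee_pos: [0.6319, -0.0826, 0.0348]
eef_rot: [-0.707, -0.0, 0.0, 0.707]
ft_force: [-0.2, 0.8, -0.0]
width: 0.085
```

Emit:
arm_command:
  targets:
    - [[0,-0.01,0,0,0,0],[0,-0.03,0,0,0,0],[0,-0.04,0,0,0,0],[0,-0.04,0,0,0,0],[0,-0.03,0,0,0,0],[0,-0.01,0,0,0,0],[0,0,0,0,0,0],[0,0,0,0,0,0]]

```text
time: 14.22
ee_pos: [0.6319, -0.0825, 0.1949]
eef_rot: [-0.707, -0.0, 0.0, 0.707]
ft_force: [0.9, 0.5, -0.9]
width: 0.0872
```

```bash
python3 - <<'E'
from fit import *
c=wsnap('wrist8'); im=c['pixels'].copy()
for x,y,z,r_ in((.632,-.083,.084,.024),(.632,-.083,.018,.034)):
    for p in cyl(x,y,z,[(r_,0)]):
        u=wproj(c,p); cv2.circle(im,tuple(np.round(u).astype(int)),1,(0,0,255),-1)
cv2.imwrite('pics/w8o.png',im)
E
python3 plan.py .444 -.0815 .19 0
```

```text
t 14.27 pos [ 0.6313 -0.0823  0.1937] F [-0.6 -0.3 -0.8] w 0.0867 need 4.63 n 5 turn [-0.02  0.04 -0.09]
[[-0.0375, 0.0008, 0.0002, -0.0, 0.01, -0.02], [-0.0375, 0.0008, 0.0002, -0.0, 0.01, -0.02], [-0.0375, 0.0008, 0.0002, -0.0, 0.01, -0.02], [-0.0375, 0.0008, 0.0002, -0.0, 0.01, -0.02], [-0.0375, 0.0008, 0.0002, -0.0, 0.01, -0.02]]
```

View pics/w8o.png

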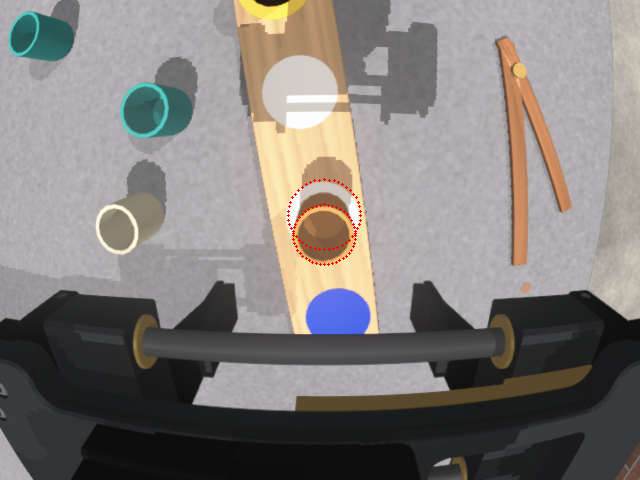

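The wrist view shows honey standing on the white spot at (323,237), matching the prediction. Next is cream.

Emit:
arm_command:
  targets:
    - [[-0.015,0,0,0,0,0],[-0.035,0.005,0,0,0,0],[-0.04,0.01,0,0,0,0],[-0.038,0.015,0,0,0,0],[-0.033,0.018,0,0,0,0],[-0.02,0.02,0.001,0,0,0],[-0.007,0.016,0,0,0,0],[0,0.008,0,0,0,0],[0,0,0,0,0,0],[0,0,0,0,0,0],[0,0,0,0,0,0]]

```text
time: 15.18
ee_pos: [0.445, -0.0818, 0.1033]
eef_rot: [0.707, 0.0, -0.0, -0.707]
ft_force: [-0.3, -0.1, -1.0]
width: 0.0868
```

```bash
python3 - <<'E'
from fit import *
c=wsnap('wrist9'); im=c['pixels'].copy()
for x,y,z,r_ in((.444,-.0815,.066,.024),):
    for p in cyl(x,y,z,[(r_,0)]):
        u=wproj(c,p); cv2.circle(im,tuple(np.round(u).astype(int)),1,(255,0,255),-1)
cv2.imwrite('pics/w9o.png',im)
E
python3 plan.py .444 -.0815 .018 0
```

```text
t 15.23 pos [ 0.445  -0.0818  0.1034] F [0.4 0.5 0.1] w 0.0871 need 2.11 n 3 turn [0.03 0.04 0.05]
[[-0.0004, 0.0285, 0.0001, 0.01, 0.01, 0.02], [-0.0004, 0.0285, 0.0001, 0.01, 0.01, 0.02], [-0.0004, 0.0285, 0.0001, 0.01, 0.01, 0.02]]
```

View pics/w9o.png

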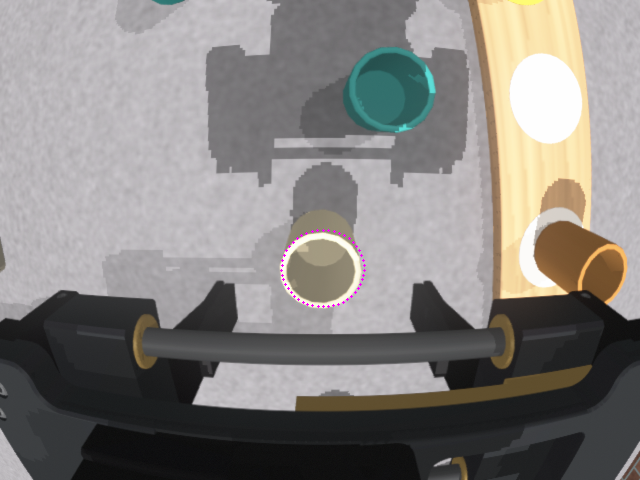

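Cream's rim at (321,270) lines up and the turquoise cup at (390,90) is clear. I'll grasp.

Emit:
arm_command:
  targets:
    - [[0,0.027,0,0,0,0],[0,0.028,0,0,0,0],[0,0.02,0,0,0,0],[0,0.01,0,0,0,0],[0,0,0,0,0,0],[0,0,0,0,0,0]]

```text
time: 15.73
ee_pos: [0.4445, -0.0819, 0.0184]
eef_rot: [0.707, 0.0, -0.0, -0.707]
ft_force: [0.6, 0.4, 0.6]
width: 0.0873
```

Emit:
arm_command:
  targets:
    - [[0,0,0,0,0,0],[0,0,0,0,0,0],[0,0,0,0,0,0],[0,0,0,0,0,0],[0,0,0,0,0,0],[0,0,0,0,0,0],[0,0,0,0,0,0],[0,0,0,0,0,0],[0,0,0,0,0,0],[0,0,0,0,0,0]]
  hand: 0

```text
time: 16.57
ee_pos: [0.4439, -0.0816, 0.0179]
eef_rot: [-0.707, -0.0, 0.0, 0.707]
ft_force: [-1.1, 0.4, 3.4]
width: 0.0482
```

Emit:
arm_command:
  targets:
    - [[0,-0.02,0,0,0,0],[0,-0.04,0,0,0,0],[0,-0.04,0,0,0,0],[0,-0.03,0,0,0,0],[0,-0.01,0,0,0,0],[0,0,0,0,0,0],[0,0,0,0,0,0]]

```text
time: 17.15
ee_pos: [0.4436, -0.0814, 0.1569]
eef_rot: [-0.707, -0.0, 0.001, 0.707]
ft_force: [-0.5, 0.5, -2.8]
width: 0.0477
```

```bash
python3 plan.py .648 -.191 .156 0 9
```

```text
t 17.15 pos [ 0.4436 -0.0814  0.1569] F [-0.5  0.5 -2.8] w 0.0477 need 5.73 n 9 turn [-0.02  0.06 -0.03]
[[0.0227, 0.0001, -0.0122, -0.0, 0.01, -0.0], [0.0227, 0.0001, -0.0122, -0.0, 0.01, -0.0], [0.0227, 0.0001, -0.0122, -0.0, 0.01, -0.0], [0.0227, 0.0001, -0.0122, -0.0, 0.01, -0.0], [0.0227, 0.0001, -0.0122, -0.0, 0.01, -0.0], [0.0227, 0.0001, -0.0122, -0.0, 0.01, -0.0], [0.0227, 0.0001, -0.0122, -0.0, 0.01, -0.0], [0.0227, 0.0001, -0.0122, -0.0, 0.01, -0.0], [0.0227, 0.0001, -0.0122, -0.0, 0.01, -0.0]]
```

Emit:
arm_command:
  targets:
    - [[0.01,0,-0.0053,0,0,0],[0.024,0,-0.013,0,0,0],[0.032,0,-0.0172,0,0,0],[0.033,0,-0.0175,0,0,0],[0.033,0,-0.0177,0,0,0],[0.032,0,-0.0172,0,0,0],[0.024,0,-0.013,0,0,0],[0.0115,0,-0.006,0,0,0],[0.005,0,-0.0027,0,0,0],[0,0.01,0,0,0,0],[0,0.02,0,0,0,0],[0,0.03,0,0,0,0]]

```text
time: 18.15
ee_pos: [0.6485, -0.1911, 0.0977]
eef_rot: [0.707, 0.001, 0.001, -0.707]
ft_force: [1.2, 0.6, -2.4]
width: 0.0484
```

Emit:
arm_command:
  targets:
    - [[0,0.03,0,0,0,0],[0,0.015,0,0,0,0],[0,0.006,0,0,0,0],[0,0,0,0,0,0],[0,0,0,0,0,0],[0,0,0,0,0,0],[0,0,0,0,0,0],[0,0,0,0,0,0],[0,0,0,0,0,0]]

```text
time: 18.9
ee_pos: [0.6489, -0.1912, 0.0477]
eef_rot: [0.707, 0.001, 0.0, -0.707]
ft_force: [-0.2, 0.5, -1.3]
width: 0.0478
```

```bash
python3 - <<'E'
from h import *
a=wsnap('wrist10')
E
python3 plan.py .648 -.191 .0355 0 3
```

```text
t 18.95 pos [ 0.6488 -0.1912  0.0474] F [ 0.5 -0.4 -1.3] w 0.048 need 0.29 n 3 turn [-0.    0.04  0.05]
[[-0.0003, 0.004, 0.0001, -0.0, 0.01, 0.02], [-0.0003, 0.004, 0.0001, -0.0, 0.01, 0.02], [-0.0003, 0.004, 0.0001, -0.0, 0.01, 0.02]]
```

View pics/wrist10.png

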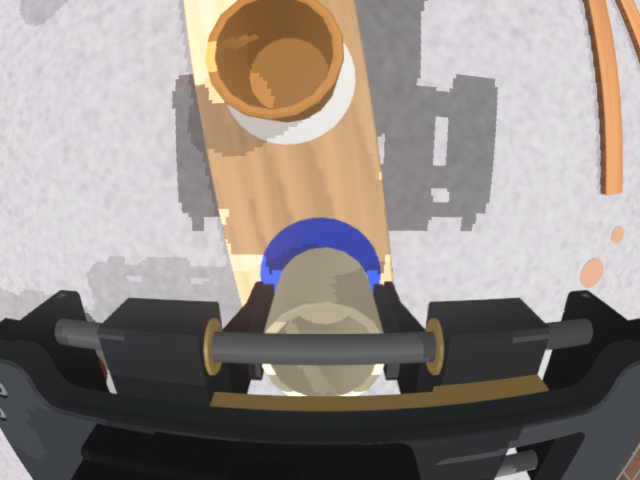

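The wrist view shows cream centred over the blue spot, with honey on its white spot beyond. Lowering.

Emit:
arm_command:
  targets:
    - [[0,0.004,0,0,0,0],[0,0.004,0,0,0,0],[0,0.002,0,0,0,0],[0,0.001,0,0,0,0],[0,0,0,0,0,0],[0,0,0,0,0,0],[0,0,0,0,0,0]]

```text
time: 19.53
ee_pos: [0.6484, -0.191, 0.036]
eef_rot: [-0.707, -0.0, 0.0, 0.707]
ft_force: [-3.6, 2.4, 5.5]
width: 0.0479
```

Emit:
arm_command:
  targets:
    - [[0,0,0,0,0,0],[0,0,0,0,0,0],[0,0,0,0,0,0],[0,0,0,0,0,0],[0,0,0,0,0,0],[0,0,0,0,0,0],[0,0,0,0,0,0],[0,0,0,0,0,0]]
  hand: 1

```text
time: 20.2
ee_pos: [0.6485, -0.1912, 0.0358]
eef_rot: [-0.707, -0.0, 0.0, 0.707]
ft_force: [0.2, -0.8, -0.1]
width: 0.0853
```

Emit:
arm_command:
  targets:
    - [[0,-0.01,0,0,0,0],[0,-0.03,0,0,0,0],[0,-0.04,0,0,0,0],[0,-0.04,0,0,0,0],[0,-0.03,0,0,0,0],[0,-0.01,0,0,0,0],[0,0,0,0,0,0],[0,0,0,0,0,0]]

```text
time: 20.87
ee_pos: [0.6485, -0.1911, 0.1959]
eef_rot: [-0.707, -0.0, 0.0, 0.707]
ft_force: [0.4, 0.4, -1.0]
width: 0.087
```

```bash
python3 - <<'E'
from fit import *
c=wsnap('wrist11'); im=c['pixels'].copy()
for x,y,z,r_ in((.648,-.191,.084,.024),(.648,-.191,.018,.034)):
    for p in cyl(x,y,z,[(r_,0)]):
        u=wproj(c,p); cv2.circle(im,tuple(np.round(u).astype(int)),1,(0,0,255),-1)
cv2.imwrite('pics/w11o.png',im)
E
python3 plan.py .4535 -.283 .19 0
```

```text
t 20.92 pos [ 0.648  -0.1908  0.1946] F [-0.6  0.3 -0.9] w 0.0872 need 5.32 n 6 turn [-0.03  0.04 -0.08]
[[-0.0324, 0.0008, -0.0153, -0.01, 0.01, -0.01], [-0.0324, 0.0008, -0.0153, -0.01, 0.01, -0.01], [-0.0324, 0.0008, -0.0153, -0.01, 0.01, -0.01], [-0.0324, 0.0008, -0.0154, -0.01, 0.01, -0.01], [-0.0324, 0.0008, -0.0154, -0.01, 0.01, -0.01], [-0.0324, 0.0008, -0.0154, -0.01, 0.01, -0.01]]
```

View pics/w11o.png

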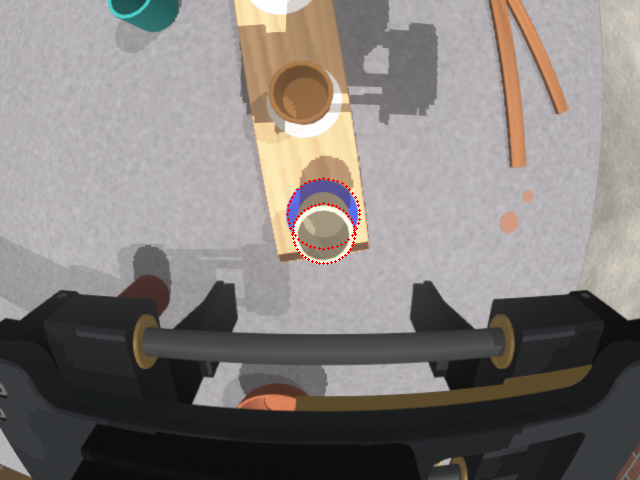

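The wrist view shows cream on blue at (324,235), as predicted. Last is russet.

Emit:
arm_command:
  targets:
    - [[-0.014,0,-0.0066,0,0,0],[-0.03,0.005,-0.0142,0,0,0],[-0.035,0.01,-0.0165,0,0,0],[-0.035,0.015,-0.0165,0,0,0],[-0.035,0.018,-0.0165,0,0,0],[-0.028,0.02,-0.0132,0,0,0],[-0.013,0.016,-0.0061,0,0,0],[-0.005,0.008,-0.0024,0,0,0],[0,0,0,0,0,0],[0,0,0,0,0,0],[0,0,0,0,0,0]]

```text
time: 21.83
ee_pos: [0.4561, -0.2822, 0.1047]
eef_rot: [0.707, 0.001, -0.001, -0.707]
ft_force: [0.1, 0.5, 0.7]
width: 0.0871
```

```bash
python3 - <<'E'
from fit import *
c=wsnap('wrist12'); im=c['pixels'].copy()
for x,y,z,r_ in((.4535,-.283,.066,.024),):
    for p in cyl(x,y,z,[(r_,0)]):
        u=wproj(c,p); cv2.circle(im,tuple(np.round(u).astype(int)),1,(255,0,255),-1)
cv2.imwrite('pics/w12o.png',im)
E
python3 plan.py .4535 -.283 .018 0
```

```text
t 21.88 pos [ 0.4561 -0.2823  0.1048] F [ 0.  -0.  -0.5] w 0.0868 need 2.15 n 3 turn [0.03 0.15 0.05]
[[-0.0009, 0.0289, -0.0002, 0.01, 0.05, 0.02], [-0.0009, 0.0289, -0.0002, 0.01, 0.05, 0.02], [-0.0009, 0.0289, -0.0002, 0.01, 0.05, 0.02]]
```

View pics/w12o.png

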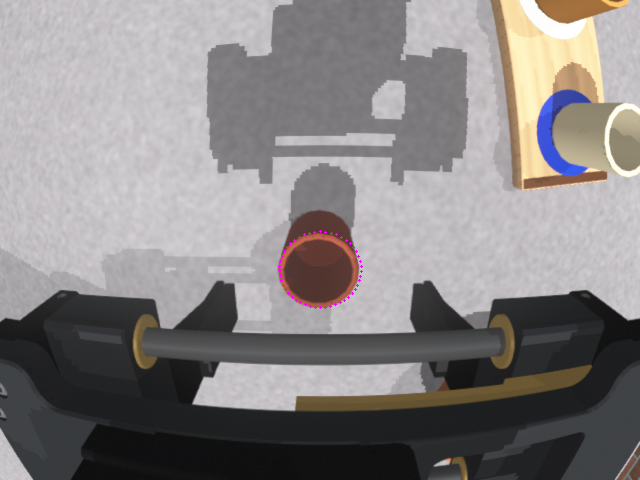

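Russet's rim at (319,270) lines up to about 1 px. I'll grasp.

Emit:
arm_command:
  targets:
    - [[-0.0015,0.028,0,0,0,0],[-0.0005,0.028,0,0,0,0],[0,0.021,0,0,0,0],[0,0.009,0,0,0,0],[0,0,0,0,0,0],[0,0,0,0,0,0]]

```text
time: 22.38
ee_pos: [0.4532, -0.283, 0.0189]
eef_rot: [0.707, 0.001, -0.0, -0.707]
ft_force: [0.8, 0.2, -0.5]
width: 0.087
```

Emit:
arm_command:
  targets:
    - [[0,0,0,0,0,0],[0,0,0,0,0,0],[0,0,0,0,0,0],[0,0,0,0,0,0],[0,0,0,0,0,0],[0,0,0,0,0,0],[0,0,0,0,0,0],[0,0,0,0,0,0],[0,0,0,0,0,0],[0,0,0,0,0,0]]
  hand: 0

```text
time: 23.22
ee_pos: [0.4525, -0.2829, 0.0183]
eef_rot: [-0.707, -0.0, 0.0, 0.707]
ft_force: [-1.3, 0.5, 2.7]
width: 0.0483
```

Emit:
arm_command:
  targets:
    - [[0,-0.02,0,0,0,0],[0,-0.04,0,0,0,0],[0,-0.04,0,0,0,0],[0,-0.03,0,0,0,0],[0,-0.03,0,0,0,0],[0,-0.01,0,0,0,0],[0,0,0,0,0,0],[0,0,0,0,0,0]]

```text
time: 23.88
ee_pos: [0.4522, -0.2825, 0.1874]
eef_rot: [-0.707, -0.0, 0.0, 0.707]
ft_force: [-1.1, 0.3, -1.8]
width: 0.0485
```

```bash
python3 plan.py .6115 .033 .186 0 12
```

```text
t 23.88 pos [ 0.4522 -0.2825  0.1874] F [-1.1  0.3 -1.8] w 0.0485 need 8.73 n 12 turn [-0.03  0.06 -0.01]
[[0.0133, 0.0001, 0.0263, -0.0, 0.0, -0.0], [0.0133, 0.0001, 0.0263, -0.0, 0.0, -0.0], [0.0133, 0.0001, 0.0263, -0.0, 0.0, -0.0], [0.0133, 0.0001, 0.0263, -0.0, 0.0, -0.0], [0.0133, 0.0001, 0.0263, -0.0, 0.0, -0.0], [0.0133, 0.0001, 0.0263, -0.0, 0.0, -0.0], [0.0133, 0.0001, 0.0263, -0.0, 0.0, -0.0], [0.0133, 0.0001, 0.0263, -0.0, 0.0, -0.0], [0.0133, 0.0001, 0.0263, -0.0, 0.0, -0.0], [0.0133, 0.0001, 0.0263, -0.0, 0.0, -0.0], [0.0133, 0.0001, 0.0263, -0.0, 0.0, -0.0], [0.0133, 0.0001, 0.0263, -0.0, 0.0, -0.0]]
```

Emit:
arm_command:
  targets:
    - [[0.006,0,0.012,0,0,0],[0.012,0,0.024,0,0,0],[0.016,0,0.032,0,0,0],[0.0165,0,0.033,0,0,0],[0.0165,0,0.033,0,0,0],[0.0165,0,0.033,0,0,0],[0.0165,0,0.033,0,0,0],[0.0165,0,0.033,0,0,0],[0.016,0,0.032,0,0,0],[0.013,0,0.0257,0,0,0],[0.009,0,0.017,0,0,0],[0.0045,0,0.008,0,0,0]]

```text
time: 24.88
ee_pos: [0.6108, 0.0365, 0.185]
eef_rot: [0.707, 0.0, -0.003, -0.707]
ft_force: [-0.9, -0.0, -1.2]
width: 0.0479
```

Emit:
arm_command:
  targets:
    - [[0,0,0,0,0,0],[0,0,0,0,0,0],[0,0.015,0,0,0,0],[0,0.03,0,0,0,0],[0,0.035,0,0,0,0],[0,0.015,0,0,0,0],[0,0,0,0,0,0],[0,0,0,0,0,0],[0,0,0,0,0,0],[0,0,0,0,0,0]]

```text
time: 25.72
ee_pos: [0.6122, 0.0322, 0.0952]
eef_rot: [-0.707, -0.001, -0.001, 0.707]
ft_force: [0.6, -0.6, -0.7]
width: 0.0482
```

```bash
python3 - <<'E'
from h import *
a=wsnap('wrist13')
E
python3 plan.py .6115 .033 .0365 0 3
```

```text
t 25.77 pos [0.6122 0.0325 0.095 ] F [-0.2 -0.5 -1.2] w 0.0483 need 1.45 n 3 turn [-0.04  0.    0.16]
[[-0.0003, 0.0195, 0.0001, -0.01, 0.0, 0.05], [-0.0003, 0.0195, 0.0001, -0.01, 0.0, 0.05], [-0.0002, 0.0195, 0.0002, -0.01, 0.0, 0.05]]
```

View pics/wrist13.png

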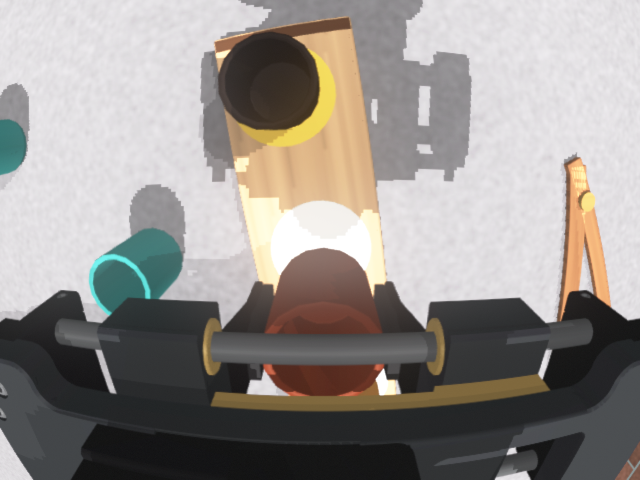

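The wrist view shows russet above the left white spot, clear of black at (270,80). Descending.

Emit:
arm_command:
  targets:
    - [[0,0.015,0,0,0,0],[0,0.02,0.0003,0,0,0],[0,0.009,0,0,0,0],[0,0.004,0,0,0,0],[0,0,0,0,0,0],[0,0,0,0,0,0],[0,0,0,0,0,0],[0,0,0,0,0,0]]

```text
time: 26.43
ee_pos: [0.6118, 0.0333, 0.0462]
eef_rot: [-0.707, -0.001, -0.0, 0.707]
ft_force: [0.3, -0.4, -1.4]
width: 0.0485
```

Emit:
arm_command:
  targets:
    - [[0,0.004,0,0,0,0],[0,0.004,0,0,0,0],[0,0.002,0,0,0,0],[0,0,0,0,0,0],[0,0,0,0,0,0],[0,0,0,0,0,0]]

```text
time: 26.93
ee_pos: [0.6113, 0.0333, 0.0362]
eef_rot: [-0.707, -0.0, 0.0, 0.707]
ft_force: [-5.2, 0.6, 11.5]
width: 0.048
```

Contact at 11 N, on target. Releasing and retreating high and back.

Emit:
arm_command:
  targets:
    - [[0,0,0,0,0,0],[0,0,0,0,0,0],[0,0,0,0,0,0],[0,0,0,0,0,0],[0,0,0,0,0,0],[0,0,0,0,0,0],[0,0,0,0,0,0],[0,0,0,0,0,0]]
  hand: 1

```text
time: 27.6
ee_pos: [0.6112, 0.0332, 0.0352]
eef_rot: [-0.707, -0.0, 0.0, 0.707]
ft_force: [-0.4, 0.1, 0.2]
width: 0.0855
```

Emit:
arm_command:
  targets:
    - [[0,-0.01,0,0,0,0],[0,-0.03,0,0,0,0],[0,-0.04,0,0,0,0],[0,-0.04,0,0,0,0],[0,-0.03,0,0,0,0],[0,-0.02,0,0,0,0],[-0.03,-0.01,0.01,0,0,0],[-0.03,0,0.03,0,0,0],[-0.03,0,0.03,0,0,0],[-0.03,0,0.03,0,0,0],[-0.03,0,0.03,0,0,0],[-0.03,0,0.03,0,0,0]]

```text
time: 28.6
ee_pos: [0.4323, 0.1912, 0.2163]
eef_rot: [-0.707, -0.001, -0.0, 0.707]
ft_force: [1.2, 1.2, -0.3]
width: 0.0873
```

Emit:
arm_command:
  targets:
    - [[0,0,0.035,0,0,0],[0,0,0.035,0,0,0],[0,0,0.035,0,0,0],[0,0,0.035,0,0,0],[0,0,0.03,0,0,0],[0,0,0.01,0,0,0],[0,0,0,0,0,0],[0,0,0,0,0,0],[0,0,0,0,0,0]]

```text
time: 29.35
ee_pos: [0.4343, 0.3687, 0.2157]
eef_rot: [0.707, -0.0, 0.001, -0.707]
ft_force: [0.8, -0.0, 0.3]
width: 0.087
```

Run:
```python
from fit import *
t=snap('top','topF'); s=snap('scene','sceneF')
cv2.imwrite('pics/F.png',np.hstack([cv2.resize(t['pixels'][140:240,90:530],None,fx=1.8,fy=1.8)]))
```

```text
(no output)
```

View pics/topF.png

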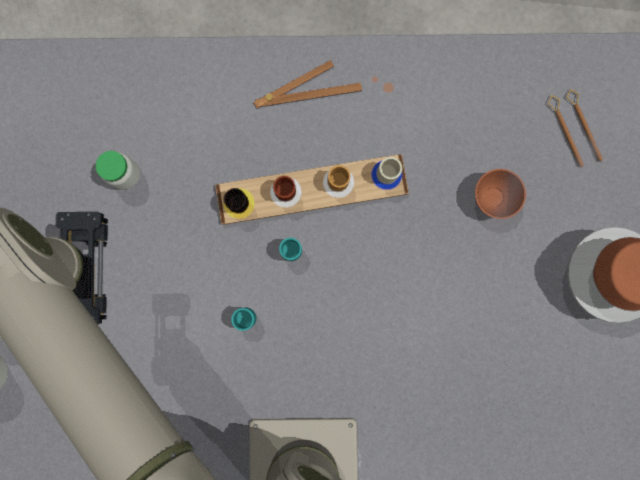

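View pics/sceneF.png

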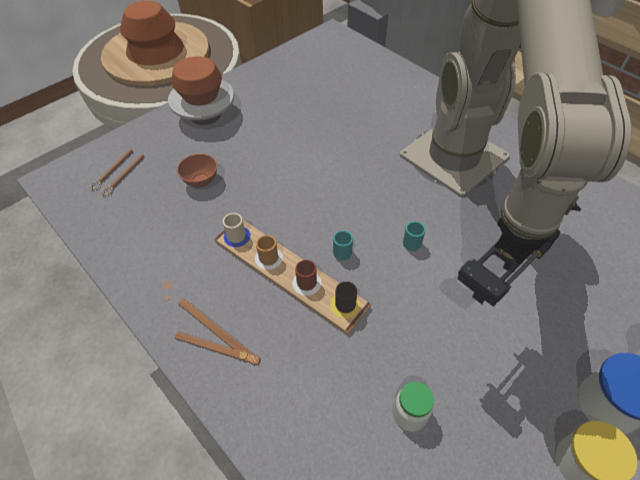

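Both views show all four cups upright on their spots, in order. In the top view: cream (390,170), honey (338,178), russet (285,188), black (237,201). The jar, bowl and turquoise cups haven't moved. One last check compares the predicted outlines at the spot centres with the pictures.

Run:
```python
from fit import *
S=[(.648,-.191),(.632,-.083),(.6115,.033),(.587,.1363)]
out=[]
for n in('topF','sceneF'):
    c=load(n+'.pkl'); row=[]
    for x,y in S:
        p=proj(c,[x,y,.04]).astype(int); w=24; win=[p[0]-w,p[1]-w,p[0]+w,p[1]+w]
        m=cv2.resize(sil(c,x,y,.018,CUP,win=win),(190,190)); t=cv2.resize(c['pixels'][win[1]:win[3],win[0]:win[2]],(190,190),interpolation=cv2.INTER_NEAREST)
        cn,_=cv2.findContours((m>.5).astype(np.uint8),0,2); cv2.drawContours(t,cn,-1,(0,255,0),1); row.append(t)
    out.append(np.hstack(row))
cv2.imwrite('pics/Fo.png',np.vstack(out))
```

```text
(no output)
```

View pics/Fo.png

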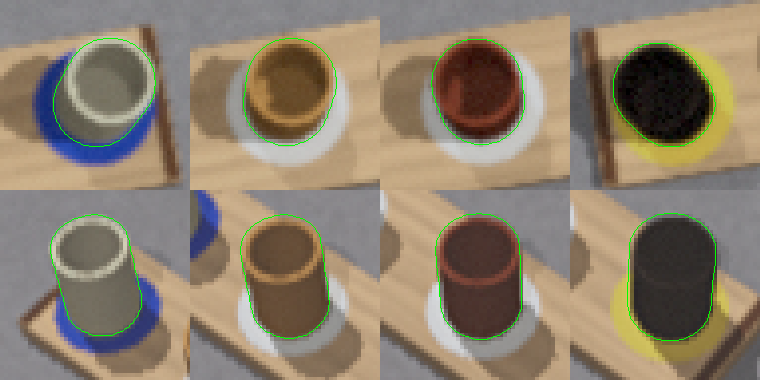

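All four outlines (green, drawn for a cup exactly at each spot's centre) match within about a pixel, or 2 mm. Handing in.

```bash
python3 -c "
from bench import r
print(r.close_job())"
```

```text
the job is handed in; nothing more can be done
None
```

The four cups stand upright on the ware board in order of shade: cream on blue, honey on the white spot next to it, russet on the other white spot, and black on yellow. I set each one down until I felt contact (about 5–15 N) before opening the gripper, and handed in at about 29 s of the 91 s allowed.

In the last top and scene pictures, each cup matched its predicted outline on its spot to about 1 px (2 mm). At release the gripper was within about 1 mm of each spot's measured centre; black was the furthest off, at 1.2 mm. The jar, the bowl and both turquoise cups had not visibly moved, and the gripper was clear of everything. No check failed or disagreed, apart from the top and scene cameras differing by up to 2 mm, which is within their stated calibration.

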